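# Demagnetise a spanner over the bench demagnetiser

### The arm

A 7-joint arm with a two-finger parallel gripper is mounted at the origin on the work surface. World frame = base frame: x ahead of the robot, y to its left, z up, the work surface at z = 0. Lengths are in m, angles in rad, forces in N, time in s.
With the tool pointing down it reaches from about 0.425 to 0.95 m from the base axis. Payload 4.7 kg.
Tool frame: the origin (TCP) lies midway between the tips of the shut fingers; the grasp point (between the pads) lies 19 mm behind it; z points along the fingers, y is the line along which they close (so a half turn about z gives the same grasp; the last joint's range is limited). The gripper opens to 87 mm and grips with 3 to 60 N. Pads are 19 mm wide; open, the fingers measure 117 mm over their backs; the gripper's body (75 mm by 190 mm) begins 51 mm behind the grasp point.
Start: joints at [-1.29, 0.469, -0.049, 1.532, 0.024, 1.141, -0.082], TCP at [0.206, 0.643, 0.223] pointing down, gripper open.
Joint ranges: [-2.59, 2.59], [-0.33, 1.99], [-1.39, 1.29], [0.1, 2.45], [-1.04, 4.18], [0.21, 1.99], [-2.66, 2.66]. Speed limits (rad/s): [2.57, 2.57, 3.14, 3.14, 3.14, 3.14, 3.14].

### API

Orientations are given as a rotation vector (axis times angle).
In Python, from station import monitor, viewer, bot gives the robot as it stands.
- The arm moves only by the tool servo_tool, never from a script. Its argument "commands" is a list of rows, each a list of 4 numbers: the shift along the world's x, y, z as a fraction of full scale, then the turn about the world's z as a fraction of full scale. A call has 1 to 10 rows; each row shifts and turns the commanded pose from where the row before left it; what a row does not reach is not made up. Full scale, the value 1, is 0.025 m for a shift and 0.5 rad for a turn. A row lasts 1/10 s, in which the tool goes at most 50 mm and 8.59 degrees, less where a joint would pass 70% of its speed; a pose out of reach is approached as far as the arm can. A call with a number of a shift or a turn outside -1 to 1 is refused whole. A call with a gripper value outside its range is refused whole. "jaw" is the closure, from -1 (fully open) to 1 (shut), set as the call begins (left out, the last holds). The fingers move at their own pace and stop on an object; "force" is the grip in N (left out, the last holds). Time passes only in rows, so rows that do not move let the fingers close. It gives the time, the measured TCP pose, the force, the opening and the grip force at its end, in the units of the state.
- monitor.get_state(): the state, without advancing time (a new reading comes with each control period).
- viewer.camera(name): name is "scene" or "top" or "wrist"; returns a dict with "color" (420x560x3 uint8, red, green, blue), "z_map" (420x560 float32, m along the optical axis (not along the pixel's ray), 0 where there is no reading), "camera_matrix" (3x3 intrinsics, pixels), "k1" (the pictures are not rectified: a ray, as slopes to the right and down, at radius r is drawn at 1 + k1 r^2 times it, then the intrinsics apply), "T" (4x4, takes a point from camera to world coordinates). Camera axes: x right, y up, looking along -z (the intrinsics and any distortion apply to the point x, -y, -z); pixel columns grow to the right and rows downward; lengths in m; the calibration is good to about 2 mm. A picture is of the moment at which its call begins.
- bot.hand_in(): hands the job in; it is judged then, once.
The state is a dict: "time": time; "joint_pos": joint angles; "joint_velocities": joint speeds; "tau": joint torques, N m; "eef_pos": TCP position; "orientation": TCP orientation; "wrist_force": force on the tool from outside, world axes, zero at the start; "ft_torque": the same for the moment, N m; "finger_gap": finger opening in m; "grip_force": force on a finger pad.
Only numpy, scipy, OpenCV 4.12 (cv2) and the standard library are available. Lean on these libraries where they do the work, as an engineer would, in place of code of your own. Each camera call takes 0.05 s, during which the arm holds its last target. There are 200 camera calls.

### The job

Start the bench demagnetiser by pushing its sprung black plunger fully down to the stop, then let it up, pick up the steel spanner and carry it clear of the standing screwdriver rack, shifting nothing else on the bench. Finish still holding the spanner in the gripper, motionless and level, hovering about 10 mm above the two steel poles, centred between them and lengthwise along their row. Never touch the demagnetiser with the spanner, and do not put it down or let go: the job ends while holding it.

Things in the scene. Friction and masses are not known exactly. Their poses are not given: they have to be found in the camera images.
- demag: Fixed grey housing 90 (x) x 200 (y) x 55 mm high, origin at the centre of its underside, z up. On top two steel poles, each 40 (x) x 50 (y) x 25 mm high, centred at y = +65 and -65 mm; the gap between them is 80 mm long, room for the fingers. On its -x side a low wing, 75 (x) x 90 (y) x 35 mm high, carries the plunger. Stands on either side of the rack
- poles (a point): Point midway between the two poles at the height of their top faces (80 mm above the bench); axes as the demagnetiser: y along the row of poles, z up
- plunger (a joint): Stroke of the sprung start plunger: 0 m released, 0.012 m fully down at the stop; it springs back when let go. About 6 N holds it fully down
- plunger_top (a point): Centre of the top face of the round black plunger (26 mm diameter, in a dark steel housing), on the control wing 85 mm to the demagnetiser's -x side of its origin; pushed straight down; moves with it
- rest: Wooden tool rest, fixed: board 90 (x) x 160 (y) x 12 mm with two cross bars at y = +45 and -45 mm (each 16 mm wide), tops 40 mm above the bench; the clear space between the bars is 74 mm. Origin at the centre of the underside
- rest_top (a point): Centre of the rest, at the height of the tops of its bars (40 mm above the bench)
- spanner: Loose steel spanner 187 mm long along its y, 10 mm thick (z), about 0.2 kg, lying flat across the two bars of the rest. Handle 14 mm wide (x); ring end (31 mm diameter) at +y, open jaw (33 mm wide) at -y; either end may go either way. Origin at the middle of the handle on its underside. Balances near its middle
- rack: Dark wooden rack 260 (x) x 56 (y) x 50 mm with five screwdrivers standing in a row, their handles up to 162 mm above the bench; loose but heavy (1.2 kg), stands across the way between rest and demagnetiser. Origin at the centre of its underside. Leave alone
- can: Bystander: upright spray can, 54 mm diameter, 130 mm high, origin under its centre. Leave alone
- jar: Bystander: jar with a steel lid, 60 mm diameter, 70 mm high, origin under its centre. Leave alone
- hammer: Bystander: hammer 260 mm long lying on the bench beyond the rack. Leave alone
Things that resemble listed ones, but are neither listed nor needed, are in the scene too. Leave any green, pink or turquoise look-alike of the rest alone.

How it is judged:
By the outcome, as a careful person would: the job done as asked, in the order asked, and still so for the second after the job is handed in, while the arm keeps its last pose, push and grip.
It also fails if it takes over 67 s, if anything falls off the work surface, if the arm or the gripper's body presses on something with over 40 N, if the wrist force passes 120 N, or if a joint passes its speed limit or range.

## Working session

There is one attempt and no reset: what is moved stays moved. The work goes in short steps, Python scripts to look and compute and a tool call to move; the robot and the scene stay as the last step left them, time stands still between calls to the robot, and variables do not carry over. Pictures are saved under pics/ and viewed, at most 10 in all, crops included, and the job is handed in when it is done.

Besides the shell and the picture viewer there is one more tool, called after "Request:" by a JSON object that holds its "fn" and its "kwargs", one argument or row to a line. servo_tool: Moves the arm, as the interface text tells. Its arguments: {"type":"object","properties":{"commands":{"type":"array","items":{"type":"array","items":{"type":"number"}}},"jaw":{"type":"number"},"force":{"type":"number"}},"required":["commands"]}

```bash
mkdir -p pics; cat > h.py <<'E'
import numpy as np, cv2
from station import monitor, viewer, bot
def snap(n):
    c=viewer.camera(n); return c
def pts(c):
    """world xyz per pixel from z_map"""
    K=c["camera_matrix"];h,w=c["z_map"].shape
    s=slopes(c); z=c["z_map"]
    p=np.stack([s[...,0]*z,-s[...,1]*z,-z],-1)
    return p@c["T"][:3,:3].T+c["T"][:3,3]
def slopes(c):
    K=c["camera_matrix"];h,w=c["z_map"].shape
    u,v=np.meshgrid(np.arange(w),np.arange(h))
    uv=np.stack([u,v],-1).reshape(-1,1,2).astype(float)
    s=cv2.undistortPoints(uv,K,np.array([c["k1"],0,0,0],float))
    return s.reshape(h,w,2)
def plane(c,z0):
    s=slopes(c); d=np.stack([s[...,0],-s[...,1],-np.ones(s.shape[:2])],-1)@c["T"][:3,:3].T
    o=c["T"][:3,3]; return o+d*((z0-o[2])/d[...,2])[...,None]
E
python3 - <<'E'
from h import *
for n in ("top","scene"):
    c=snap(n); np.savez(n+".npz",**c); cv2.imwrite(f"pics/{n}0.png",c["color"][...,::-1])
    print(n,c["T"].round(3).tolist(),c["k1"])
s=monitor.get_state();print(s)
E
```

```text
top [[0.007, 0.989, -0.145, 0.345], [-1.0, 0.008, 0.007, -0.087], [0.008, 0.145, 0.989, 1.438], [0.0, 0.0, 0.0, 1.0]] -0.0591568503930282
scene [[0.417, -0.586, 0.695, 1.356], [0.909, 0.28, -0.31, -0.445], [-0.013, 0.761, 0.649, 0.817], [0.0, 0.0, 0.0, 1.0]] -0.03844389502609576
{'time': 0.1, 'joint_pos': array([-1.28990006,  0.46938786, -0.0485786 ,  1.53357744,  0.02408877,
        1.1410015 , -0.08233723]), 'joint_velocities': array([ 0.00015391,  0.00075731,  0.00076769, -0.00407218, -0.00050329,
        0.00144147,  0.00135558]), 'tau': array([ 6.61585800e-04, -5.09168816e+01, -8.13611154e-02, -2.36827737e+01,
       -6.15824433e-02,  3.44995293e-02,  4.98637598e-05]), 'eef_pos': array([0.20561203, 0.64235201, 0.22158481]), 'orientation': array([-4.84692106e-01, -3.10375692e+00,  2.78941853e-03]), 'wrist_force': array([ 0.38727404, -0.17342234,  0.44104954]), 'ft_torque': array([-0.00267559,  0.02366835,  0.01472587]), 'grip_force': 0.0, 'finger_gap': 0.08725378691403717}
```

View pics/top0.png

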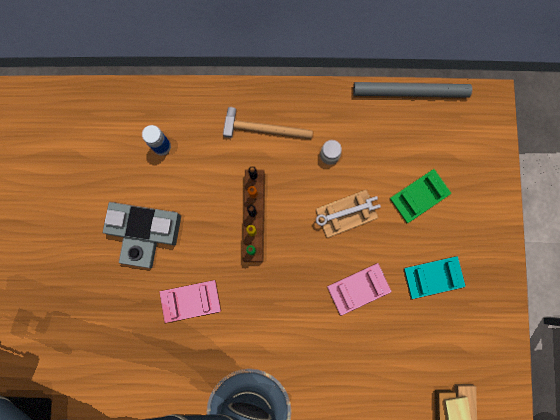

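View pics/scene0.png

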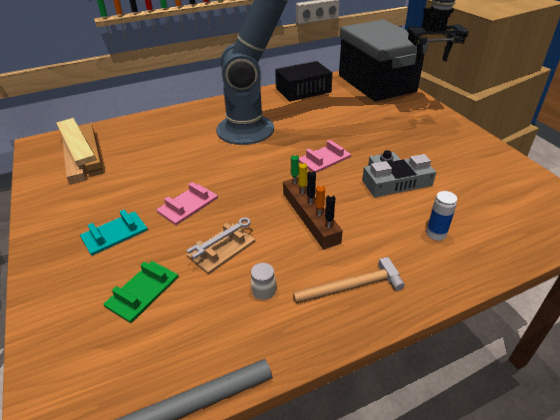

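```bash
cat > m.py <<'E'
from h import *
t=dict(np.load("top.npz")); 
P=pts(t); hsv=cv2.cvtColor(t["color"],cv2.COLOR_RGB2HSV)
def rect(mask,lab,box):
    u0,v0,u1,v1=box; m=np.zeros_like(mask); m[v0:v1,u0:u1]=mask[v0:v1,u0:u1]
    n,l,st,_=cv2.connectedComponentsWithStats(m.astype(np.uint8))
    k=1+np.argmax(st[1:,4]); q=P[l==k]
    (c,s,a)=cv2.minAreaRect((q[:,:2]*1000).astype(np.float32))
    print(lab,len(q),"c",np.round(c,1),"s",np.round(s,1),"a",round(a,1),"z",np.percentile(q[:,2],[5,50,95]).round(4)); return q
z=P[...,2]
print("bench z",np.median(z[300:400,300:400]))
D=(95,190,190,280)
rect(z>.07,"pole1",(95,190,138,250)); rect(z>.07,"pole2",(138,190,190,250))
rect((z>.045)&(z<.07),"housing",D)
rect((z>.03),"demag",D)
rect((z>.037)&(z<.075),"plunger",(115,243,160,275))
q=rect(z>.043,"spanner",(310,185,385,245))
rect(z>.007,"rest",(310,185,390,245))
rect(z>.03,"rack",(235,155,275,275)); print("rack zmax",z[155:275,235:275].max())
np.set_printoptions(linewidth=200)
print((z[244:264:2,124:150:2]*1000).round().astype(int))
# same from spanner in the scene view
s=dict(np.load("scene.npz")); P=pts(s); z=P[...,2]
rect((z>.043)&(z<.07),"spanner_s",(180,210,255,265))
rect((z>.074)&(z<.1),"poles_s",(400,150,440,180)); rect((z>.074)&(z<.1),"pole2_s",(366,155,396,180))
rect((z>.04)&(z<.09),"plunger_s",(378,145,398,162))
print((z[146:164:2,376:400:2]*1000).round().astype(int))
E
python3 m.py
python3 - <<'E'
import cv2
a=cv2.imread('pics/top0.png')[190:280,95:195];b=cv2.imread('pics/top0.png')[180:250,305:390]
c=cv2.imread('pics/scene0.png')[140:200,355:445]
f=lambda i:cv2.resize(i,(390,290),interpolation=cv2.INTER_NEAREST)
cv2.imwrite('pics/crop.png',cv2.vconcat([cv2.hconcat([f(a),f(b)]),cv2.hconcat([f(c),f(c)])]))
E
```

```text
bench z 0.001261050525765195
pole1 286 c [452.3 150.9] s [519.2  47.2] a 70.9 z [0.0734 0.0801 0.0846]
pole2 283 c [509.2 243. ] s [51.7 40.3] a 80.9 z [0.0747 0.0809 0.0849]
housing 1723 c [519.  306.5] s [200.8  91. ] a 81.6 z [0.0508 0.0557 0.0612]
demag 3171 c [458.7 156.7] s [514.7 166.2] a 81.6 z [0.0333 0.0554 0.0824]
plunger 226 c [433.  327.9] s [54.3 67.7] a 22.7 z [0.0375 0.0471 0.0651]
spanner 397 c [ 495.2 -202. ] s [ 88.  368.8] a 39.1 z [0.0447 0.0512 0.0565]
rest 1764 c [ 501.5 -200. ] s [125.  366.1] a 35.2 z [0.0091 0.0159 0.0536]
rack 1882 c [506.6 -16.5] s [340.4  91.5] a 8.4 z [0.0461 0.0518 0.152 ]
rack zmax 1.4375119067419586
[[37 41 36 33 37 36 38 32 36 37 38 32 38]
 [38 33 36 36 45 47 46 44 33 36 34 45 33]
 [33 36 36 48 61 59 48 45 52 41 33 35 33]
 [40 37 37 61 63 68 63 47 51 40 33 33 37]
 [36 40 48 66 65 68 67 51 43 48 40 35 36]
 [28 36 48 65 61 63 56 50 45 47 39 30 34]
 [40 37 30 43 65 65 47 46 44 34 39 39 34]
 [39 32 35 42 46 50 52 50 34 37 37 37 33]
 [32 41 36 35 28 40 36 37 30 31 39 34 40]
 [34 36 34 37 38 35 37 33 39 34 32 37 39]]
spanner_s 463 c [ 556.4 -273.2] s [ 35.8 187.2] a 18.2 z [0.0446 0.0501 0.0527]
poles_s 154 c [529.2 372.6] s [51.5 45.6] a 80.7 z [0.0757 0.0818 0.0843]
pole2_s 175 c [511.5 243.7] s [52.6 45. ] a 81.9 z [0.0756 0.0808 0.0835]
plunger_s 128 c [464.9 307.8] s [47.3 95.7] a 61.0 z [0.0439 0.0531 0.0665]
[[ 2  2  0  2  2  2  2  3  3  1  2  0]
 [ 1 -2  0  2  2  3  1  3  3  0  1  3]
 [-3  3  1  3  1 64 63  0  7  4 -2  4]
 [ 0  5  1  1 66 65 68 66 37 34  2  4]
 [ 2  2 37 48 60 64 67 64 39 35  1  2]
 [37 37 47 48 57 56 57 56 49 40 37  2]
 [36 37 38 50 46 47 50 50 49 38 37 36]
 [35 36 39 41 45 49 45 46 45 37 39 57]
 [33 37 82 82 83 82 59 56 59 58 58 58]]
```

View pics/crop.png

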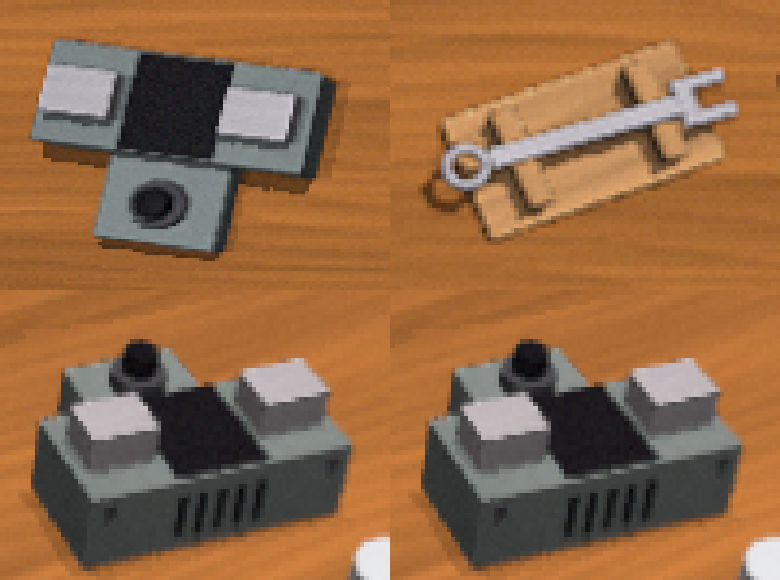

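```bash
cat > m2.py <<'E'
from h import *
for n,B in (("top",dict(p1=(95,190,138,250),p2=(138,190,190,250),plg=(122,243,146,265),sp=(310,185,385,245))),("scene",dict(p1=(400,150,440,180),p2=(366,155,396,180),plg=(378,145,398,162),sp=(180,210,255,265)))):
    c=dict(np.load(n+".npz")); P=pts(c); z=P[...,2]; hsv=cv2.cvtColor(c["color"],cv2.COLOR_RGB2HSV)
    for k,(zr,z0) in dict(p1=((.073,.09),.08),p2=((.073,.09),.08),plg=((.057,.075),.065),sp=((.042,.06),.05)).items():
        u0,v0,u1,v1=B[k]; m=np.zeros(z.shape,bool); m[v0:v1,u0:u1]=True
        if k[0]=="p" and k!="plg": m&=(z>zr[0])&(z<zr[1])&(hsv[...,2]>130)
        elif k=="plg": m&=(z>zr[0])&(z<zr[1])
        else: m&=(z>zr[0])&(z<zr[1])&(hsv[...,1]<60)
        l=cv2.connectedComponents(m.astype(np.uint8))[1]; m=l==1+np.argmax(np.bincount(l.ravel())[1:])
        q=plane(c,z0)[m][:,:2]*1000; r=cv2.minAreaRect(q.astype(np.float32))
        print(n,k,m.sum(),"mean",q.mean(0).round(1),"rect",np.round(r[0],1),np.round(r[1],1),round(r[2],1),"z",np.median(z[m]).round(4))
        if k=="sp":
            d=np.linalg.svd(q-q.mean(0),full_matrices=False)[2][0]; d*=np.sign(d[1]); a=(q-q.mean(0))@d
            h=q[(a>-50)&(a<50)]; e=np.linalg.svd(h-h.mean(0),full_matrices=False)[2][0]; e*=np.sign(e[1])
            b=(q-h.mean(0))@e
            print("  handle mean",h.mean(0).round(1),"ang",np.degrees(np.arctan2(e[1],e[0])).round(2),"extent",b.min().round(1),b.max().round(1),"mid",(h.mean(0)+e*(b.min()+b.max())/2).round(1), "hand width",np.ptp((h-h.mean(0))@[e[1],-e[0]]).round(1))
    # rest board, and rack boxes
    if n=="top":
        for k,bx,zr in (("rest",(310,185,390,245),(.006,.02)),("rack",(235,155,275,275),(.04,.06))):
            u0,v0,u1,v1=bx; m=np.zeros(z.shape,bool); m[v0:v1,u0:u1]=True; m&=(z>zr[0])&(z<zr[1])
            m=cv2.morphologyEx(m.astype(np.uint8),cv2.MORPH_OPEN,np.ones((3,3)))>0
            print(k,np.round(cv2.minAreaRect((plane(c,sum(zr)/2)[m][:,:2]*1000).astype(np.float32))[:2],1))
E
python3 m2.py
python3 - <<'E'
from scipy.spatial.transform import Rotation as R
print(R.from_rotvec([-.4847,-3.10376,.0028]).as_matrix().round(3))
E
```

```text
top p1 255 mean [528.4 371.2] rect [528.5 371.2] [49.9 39.6] 81.7 z 0.0804
top p2 255 mean [509.  242.7] rect [509.1 242.8] [48.3 40.1] 80.9 z 0.0812
top plg 60 mean [433.9 318.4] rect [433.  318.3] [21.9 21.1] 46.5 z 0.063
top sp 359 mean [ 557.1 -278.4] rect [ 556.4 -273.1] [ 32.1 183.1] 17.6 z 0.0514
  handle mean [ 556.8 -278.7] ang 108.45 extent -86.4 96.9 mid [ 555.2 -273.7] hand width 14.8
rest [[ 555.8 -276.3]
 [  91.   158.1]]
rack [[545.  -10.6]
 [ 56.1 258.3]]
scene p1 117 mean [525.9 372.7] rect [526.2 373.4] [49.3 39.3] 81.5 z 0.0822
scene p2 126 mean [507.6 245.1] rect [507.4 245.3] [48.6 39. ] 81.5 z 0.0816
scene plg 47 mean [440.9 316.6] rect [440.3 316.1] [24.8 36.4] 54.8 z 0.0634
scene sp 426 mean [ 561.2 -281.1] rect [ 559.2 -272.2] [ 37.3 185. ] 17.6 z 0.0502
  handle mean [ 561.4 -282. ] ang 108.03 extent -82.6 102.6 mid [ 558.3 -272.5] hand width 25.1
[[-0.952  0.305 -0.   ]
 [ 0.305  0.952 -0.002]
 [-0.    -0.002 -1.   ]]
```

Request:
{"fn": "servo_tool", "kwargs": {
  "commands": [
    [0.7,-1,0,-0.19],
    [0.7,-1,0,-0.19],
    [0.7,-1,0,-0.19],
    [0.7,-1,0,-0.19],
    [0.7,-1,0,-0.19],
    [0.7,-1,0,-0.19],
    [0.7,-1,0,-0.19],
    [0.7,-1,0,-0.19],
    [0.7,-1,0,-0.19],
    [0.7,-1,0,-0.19]
  ],
  "jaw": 1,
  "force": 20
}}

```text
time: 1.1
eef_pos: [0.3811, 0.3916, 0.2222]
orientation: [-1.855, -2.535, 0.001]
wrist_force: [1.2, 0.1, 0.3]
finger_gap: 0.015
grip_force: 0.0
```

Request:
{"fn": "servo_tool", "kwargs": {
  "commands": [
    [0.72,-0.98,-0.8,0],
    [0.72,-0.98,-0.8,0],
    [0.72,-0.98,-0.8,0],
    [0,0,-0.8,0],
    [0,0,-0.8,0],
    [0,0,0,0],
    [0,0,0,0],
    [0,0,0,0]
  ]
}}

```text
time: 1.9
eef_pos: [0.4352, 0.3201, 0.1236]
orientation: [1.85, 2.539, 0.003]
wrist_force: [-0.4, 0.1, -0.1]
finger_gap: 0.0003
grip_force: 0.0
```

Request:
{"fn": "servo_tool", "kwargs": {
  "commands": [
    [0,-0.05,-0.8,0],
    [0,0,-0.8,0],
    [0,0,-0.4,0],
    [0,0,-0.2,0],
    [0,0,-0.1,0],
    [0,0,-0.1,0],
    [0,0,0,0]
  ]
}}

```text
time: 2.6
eef_pos: [0.4353, 0.3186, 0.0632]
orientation: [1.85, 2.538, 0.002]
wrist_force: [-0.9, -0.6, 1.8]
finger_gap: 0.0005
grip_force: 0.8
```

Request:
{"fn": "servo_tool", "kwargs": {
  "commands": [
    [0,0,-0.1,0],
    [0,0,-0.1,0],
    [0,0,-0.1,0],
    [0,0,0,0]
  ]
}}

```text
time: 3.0
eef_pos: [0.4353, 0.3186, 0.0553]
orientation: [1.85, 2.538, 0.002]
wrist_force: [0.2, -0.1, 3.8]
finger_gap: 0.0006
grip_force: 2.2
```

Request:
{"fn": "servo_tool", "kwargs": {
  "commands": [
    [0,0,-0.08,0],
    [0,0,0,0]
  ]
}}

```text
time: 3.2
eef_pos: [0.4353, 0.3186, 0.0533]
orientation: [1.85, 2.538, 0.002]
wrist_force: [0.3, 0.8, 5.5]
finger_gap: 0.0006
grip_force: 2.6
```

Request:
{"fn": "servo_tool", "kwargs": {
  "commands": [
    [0,0,-0.08,0],
    [0,0,0,0]
  ]
}}

```text
time: 3.4
eef_pos: [0.4353, 0.3186, 0.0515]
orientation: [1.85, 2.538, 0.002]
wrist_force: [0.0, 0.1, 4.9]
finger_gap: 0.0004
grip_force: 2.9
```

Continue until the force rises sharply at the stop.

Request:
{"fn": "servo_tool", "kwargs": {
  "commands": [
    [0,0,-0.08,0],
    [0,0,0,0]
  ]
}}

```text
time: 3.6
eef_pos: [0.4354, 0.3187, 0.0512]
orientation: [-1.851, -2.538, -0.002]
wrist_force: [-4.0, -1.9, 20.1]
finger_gap: 0.0003
grip_force: 9.9
```

Request:
{"fn": "servo_tool", "kwargs": {
  "commands": [
    [0,0,-0.06,0],
    [0,0,0,0]
  ]
}}

```text
time: 3.8
eef_pos: [0.4354, 0.3187, 0.051]
orientation: [-1.851, -2.538, -0.003]
wrist_force: [-5.9, -3.4, 30.7]
finger_gap: 0.0008
grip_force: 15.3
```

Request:
{"fn": "servo_tool", "kwargs": {
  "commands": [
    [0,0,0.4,0],
    [0,0,0.8,0],
    [0,0,1,0],
    [0,0,1,0],
    [0,0,1,0],
    [0,0,1,0],
    [0,0,1,0],
    [0,0,1,0],
    [0,0,0.6,0],
    [0,0,0,0]
  ]
}}

```text
time: 4.8
eef_pos: [0.4352, 0.3184, 0.2439]
orientation: [1.85, 2.538, 0.004]
wrist_force: [0.8, 0.5, -0.6]
finger_gap: 0.0004
grip_force: 0.0
```

Request:
{"fn": "servo_tool", "kwargs": {
  "commands": [
    [0.2,-1,0,0],
    [0.2,-1,0,0],
    [0.2,-1,0,0],
    [0.2,-1,0,0],
    [0.2,-1,0,0],
    [0.2,-1,0,0],
    [0.2,-1,0,0],
    [0.2,-1,0,0],
    [0.2,-1,0,0],
    [0.2,-1,0,0]
  ]
}}

```text
time: 5.8
eef_pos: [0.4835, 0.0669, 0.2407]
orientation: [-1.849, -2.537, 0.005]
wrist_force: [-0.4, 0.8, -0.6]
finger_gap: 0.0004
grip_force: 0.0
```

Request:
{"fn": "servo_tool", "kwargs": {
  "commands": [
    [0.2,-1,0,0],
    [0.2,-1,0,0],
    [0.2,-1,0,0],
    [0.2,-1,0,0],
    [0.2,-1,0,0],
    [0.2,-1,0,0],
    [0.2,-1,0,0],
    [0.2,-1,0,0],
    [0.2,-1,0,0],
    [0.2,-1,0,0]
  ],
  "jaw": -1
}}

```text
time: 6.8
eef_pos: [0.5336, -0.1824, 0.2405]
orientation: [-1.849, -2.536, 0.003]
wrist_force: [-0.3, 0.4, -0.0]
finger_gap: 0.0726
grip_force: 0.0
```

Request:
{"fn": "servo_tool", "kwargs": {
  "commands": [
    [0.2,-1,0,0],
    [0.2,-1,0,0],
    [0.2,-0.8,0,0],
    [0.2,-0.8,0,0],
    [0,0,0,0],
    [0,0,0,0],
    [0,0,0,0],
    [0,0,0,0]
  ]
}}

```text
time: 7.6
eef_pos: [0.5547, -0.2704, 0.2422]
orientation: [-1.848, -2.539, -0.001]
wrist_force: [-0.0, 0.4, -0.1]
finger_gap: 0.0869
grip_force: 0.0
```

```bash
python3 - <<'E'
from h import *
c=snap("wrist"); np.savez("wrist.npz",**c); cv2.imwrite("pics/w1.png",c["color"][...,::-1]); print(c["T"].round(3).tolist())
P=pts(c); z=P[...,2]; hsv=cv2.cvtColor(c["color"],cv2.COLOR_RGB2HSV)
m=(z>.04)&(z<.06)&(hsv[...,1]<60); l=cv2.connectedComponents(m.astype(np.uint8))[1]; m=l==1+np.argmax(np.bincount(l.ravel())[1:])
q=plane(c,.05)[m][:,:2]*1000; print(m.sum(),np.median(z[m]),q.mean(0),np.round(cv2.minAreaRect(q.astype(np.float32))[:2],1))
d=np.linalg.svd(q-q.mean(0),full_matrices=False)[2][0]; a=(q-q.mean(0))@d; h=q[abs(a)<40]; e=np.linalg.svd(h-h.mean(0),full_matrices=False)[2][0]
print(h.mean(0),np.degrees(np.arctan2(e[1],e[0])),a.min(),a.max()); print(monitor.get_state()["eef_pos"])
E
```

```text
[[0.952, -0.294, -0.09, 0.531], [0.307, 0.909, 0.28, -0.191], [-0.0, -0.294, 0.956, 0.406], [0.0, 0.0, 0.0, 1.0]]
1923 0.05098613571366567 [ 555.57208175 -269.50942491] [[ 556.1 -270.2]
 [  31.1  184.6]]
[ 555.1947356  -268.18612376] 108.51431444268867 -91.50956495165596 93.15501008397607
[ 0.55480768 -0.27061798  0.24238436]
```

View pics/w1.png

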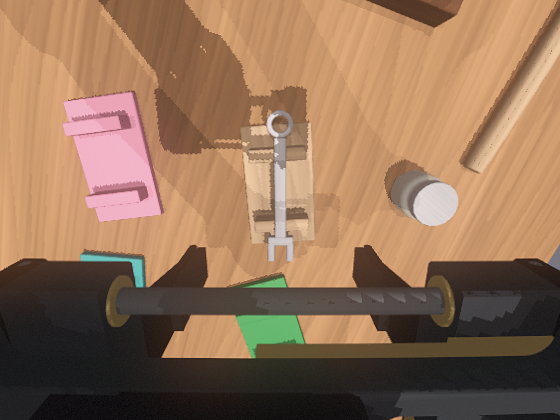

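Request:
{"fn": "servo_tool", "kwargs": {
  "commands": [
    [0.02,0,-1,0.014],
    [0,0,-1,0],
    [0,0,-1,0],
    [0,0,-1,0],
    [0,0,-1,0],
    [0,0,-1,0],
    [0,0,-1,0],
    [0,0,-0.8,0],
    [0,0,-0.6,0],
    [0,0,-0.26,0]
  ]
}}

```text
time: 8.65
eef_pos: [0.5548, -0.271, 0.0248]
orientation: [-1.84, -2.544, 0.0]
wrist_force: [-0.5, -0.4, 0.4]
finger_gap: 0.0873
grip_force: 0.0
```

Request:
{"fn": "servo_tool", "kwargs": {
  "commands": [
    [0,0,0,0],
    [0,0,0,0]
  ]
}}

```text
time: 8.85
eef_pos: [0.5559, -0.2722, 0.0269]
orientation: [1.841, 2.544, 0.001]
wrist_force: [0.7, 0.6, 0.1]
finger_gap: 0.087
grip_force: 0.0
```

Request:
{"fn": "servo_tool", "kwargs": {
  "commands": [
    [0,0,0,0],
    [0,0,0,0],
    [0,0,0,0],
    [0,0,0,0],
    [0,0,0,0],
    [0,0,0,0],
    [0,0,0,0],
    [0,0,0,0],
    [0,0,0,0],
    [0,0,0,0]
  ],
  "jaw": 1,
  "force": 40
}}

```text
time: 9.85
eef_pos: [0.5552, -0.2718, 0.026]
orientation: [-1.842, -2.545, -0.0]
wrist_force: [-0.4, 0.3, 0.8]
finger_gap: 0.015
grip_force: 0.0
```

Request:
{"fn": "servo_tool", "kwargs": {
  "commands": [
    [0,0,0,0],
    [0,0,0,0],
    [0,0,0,0],
    [0,0,0,0],
    [0,0,0,0]
  ]
}}

```text
time: 10.35
eef_pos: [0.5553, -0.2718, 0.0261]
orientation: [1.842, 2.545, 0.0]
wrist_force: [0.5, -1.4, -0.1]
finger_gap: 0.0135
grip_force: 40.0
```

Request:
{"fn": "servo_tool", "kwargs": {
  "commands": [
    [0,0,0.2,0],
    [0,0,0.5,0],
    [0,0,0.8,0],
    [0,0,0.8,0],
    [0,0,0.8,0],
    [0,0,0.8,0],
    [0,0,0.8,0],
    [0,0,0.8,0],
    [0,0,0.8,0],
    [0,0,0.8,0]
  ]
}}

```text
time: 11.35
eef_pos: [0.5549, -0.2719, 0.2053]
orientation: [1.842, 2.544, 0.001]
wrist_force: [-0.2, -0.1, -1.4]
finger_gap: 0.0133
grip_force: 40.0
```

Request:
{"fn": "servo_tool", "kwargs": {
  "commands": [
    [0,0,0.8,0],
    [0,0,0.6,0],
    [0,0,0.4,0],
    [0,0,0,0],
    [0,0,0,0]
  ]
}}

```text
time: 11.85
eef_pos: [0.5549, -0.2715, 0.248]
orientation: [-1.841, -2.544, 0.0]
wrist_force: [-0.1, 0.1, -1.7]
finger_gap: 0.0136
grip_force: 40.0
```

Request:
{"fn": "servo_tool", "kwargs": {
  "commands": [
    [-0.05,0.4,0,-0.03],
    [-0.05,0.8,0,-0.03],
    [-0.05,0.8,0,-0.03],
    [-0.05,0.8,0,-0.03],
    [-0.05,0.8,0,-0.03],
    [-0.05,0.8,0,-0.03],
    [-0.05,0.8,0,-0.03],
    [-0.05,0.8,0,-0.03],
    [-0.05,0.8,0,-0.03],
    [-0.05,0.8,0,-0.03]
  ]
}}

```text
time: 12.85
eef_pos: [0.5419, -0.0809, 0.2473]
orientation: [-2.027, -2.398, 0.003]
wrist_force: [0.6, -0.5, -0.9]
finger_gap: 0.0132
grip_force: 40.0
```

Request:
{"fn": "servo_tool", "kwargs": {
  "commands": [
    [-0.05,0.8,0,-0.03],
    [-0.05,0.8,0,-0.03],
    [-0.05,0.8,0,-0.03],
    [-0.05,0.8,0,-0.03],
    [-0.05,0.8,0,-0.03],
    [-0.05,0.8,0,-0.03],
    [-0.05,0.8,0,-0.03],
    [-0.05,0.8,0,-0.03],
    [-0.05,0.8,0,-0.03],
    [-0.05,0.8,0,-0.03]
  ]
}}

```text
time: 13.85
eef_pos: [0.5294, 0.1188, 0.2473]
orientation: [-2.202, -2.24, 0.003]
wrist_force: [-0.3, 0.1, -0.8]
finger_gap: 0.0136
grip_force: 40.0
```

Request:
{"fn": "servo_tool", "kwargs": {
  "commands": [
    [-0.05,0.8,0,-0.03],
    [-0.05,0.8,0,-0.03],
    [-0.05,0.8,0,-0.03],
    [-0.05,0.8,0,-0.03],
    [-0.05,0.8,0,-0.03],
    [-0.05,0.8,0,-0.03],
    [-0.05,0.8,0,-0.03],
    [-0.05,0.8,0,-0.03],
    [-0.05,0.8,0,-0.03],
    [-0.03,0.36,0,-0.05]
  ]
}}

```text
time: 14.85
eef_pos: [0.5169, 0.3093, 0.2469]
orientation: [-2.371, -2.06, 0.004]
wrist_force: [-0.8, -0.3, -1.6]
finger_gap: 0.0136
grip_force: 40.0
```

Request:
{"fn": "servo_tool", "kwargs": {
  "commands": [
    [0,0,0,0],
    [0,0,0,0],
    [0,0,0,0],
    [0,0,0,0],
    [0,0,0,0]
  ]
}}

```text
time: 15.35
eef_pos: [0.5184, 0.3064, 0.2486]
orientation: [2.374, 2.057, 0.0]
wrist_force: [0.2, -0.2, -3.1]
finger_gap: 0.0133
grip_force: 40.0
```

```bash
cat > m3.py <<'E'
from h import *
import sys
tag=sys.argv[1]; S=monitor.get_state(); e=S["eef_pos"]; print(e,S["orientation"],S["finger_gap"])
zt=e[2]+.019+.005
for n in ("top","scene","wrist"):
    c=snap(n); cv2.imwrite(f"pics/{n}{tag}.png",c["color"][...,::-1]); np.savez(f"{n}{tag}.npz",**c)
    P=pts(c); z=P[...,2]; hsv=cv2.cvtColor(c["color"],cv2.COLOR_RGB2HSV)
    m=(abs(z-zt)<.012)&(np.hypot(P[...,0]-e[0],P[...,1]-e[1])<.13)&(hsv[...,1]<70)&(hsv[...,2]>90)
    q=P[m]
    if len(q)<30: print(n,"few",len(q)); continue
    d=np.linalg.svd(q[:,:2]-q[:,:2].mean(0),full_matrices=False)[2][0]; d*=np.sign(d[1]); a=(q[:,:2]-e[:2])@d
    qq=plane(c,zt)[m][:,:2]
    print(n,len(q),np.round(cv2.minAreaRect((qq*1000).astype(np.float32)),1) if 0 else [np.round(x,1) for x in cv2.minAreaRect((qq*1000).astype(np.float32))],"z slope mm/100mm",(np.polyfit(a,q[:,2],1)*[100,1000]).round(2), "ext",a.min().round(4),a.max().round(4),"zt",zt.round(4))
E
python3 m3.py 2
```

```text
[0.51840568 0.30643857 0.24862654] [2.37438914e+00 2.05711803e+00 4.14087255e-05] 0.01332736191625606
top 222 [array([510.2, 248.2]), array([73.4, 33.1]), np.float64(82.3)] z slope mm/100mm [  0.3  272.74] ext -0.0942 -0.0212 zt 0.2726
scene 137 [array([520.5, 300.4]), array([182.9,  43.4]), np.float64(82.5)] z slope mm/100mm [ -2.34 272.31] ext -0.0928 0.0875 zt 0.2726
wrist 6670 [array([522.9, 335.4]), array([130.5,  30.7]), np.float64(81.8)] z slope mm/100mm [ -0.53 273.66] ext -0.036 0.0947 zt 0.2726
```

View pics/wrist2.png

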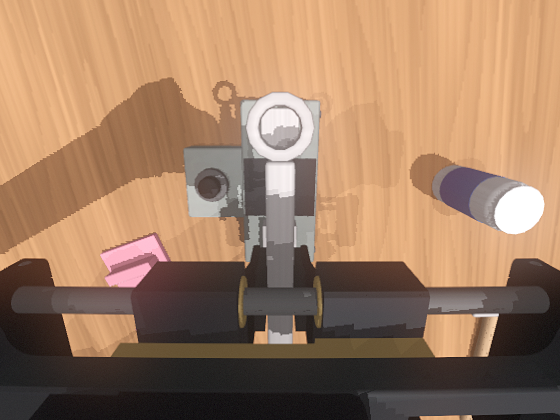

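```bash
python3 - <<'E'
from h import *
c=dict(np.load("wrist.npz")); P=pts(c); z=P[...,2]; hsv=cv2.cvtColor(c["color"],cv2.COLOR_RGB2HSV)
m=(z>.04)&(z<.06)&(hsv[...,1]<60); l=cv2.connectedComponents(m.astype(np.uint8))[1]; m=l==1+np.argmax(np.bincount(l.ravel())[1:])
q=plane(c,.05)[m][:,:2]*1000-[554.8,-270.6]; e=np.array([np.cos(np.radians(108.4)),np.sin(np.radians(108.4))]); a=q@e; b=q@[e[1],-e[0]]
for k in range(-100,100,4):
    s=(a>=k)&(a<k+4)
    if s.any(): print(k+2,s.sum(),b[s].min().round(1),b[s].max().round(1),end=" | ")
# demag check from the current wrist picture: poles/housing/plunger
c=dict(np.load("wrist2.npz")); P=pts(c); z=P[...,2]
m=(z>.045)&(z<.09); m=cv2.morphologyEx(m.astype(np.uint8),cv2.MORPH_OPEN,np.ones((3,3)))>0
m[:, :235]=0
q=P[m]; print("\n",m.sum(),cv2.minAreaRect((q[:,:2]*1000).astype(np.float32)))
E
```

```text
-94 12 -14.8 16.3 | -90 32 -14.8 16.3 | -86 33 -14.8 16.2 | -82 39 -14.7 16.2 | -78 39 -14.6 16.2 | -74 39 -14.5 16.2 | -70 64 -14.4 16.2 | -66 75 -14.3 16.2 | -62 74 -14.2 16.2 | -58 51 -12.9 14.9 | -54 33 -5.3 7.3 | -50 33 -5.2 7.4 | -46 33 -5.2 7.4 | -42 33 -5.1 7.4 | -38 33 -5.0 7.4 | -34 33 -5.0 7.4 | -30 33 -4.9 7.4 | -26 33 -4.9 7.4 | -22 33 -4.8 7.5 | -18 33 -4.8 7.5 | -14 33 -4.7 7.5 | -10 44 -5.9 7.5 | -6 36 -5.8 7.5 | -2 36 -5.8 7.5 | 2 36 -5.7 7.5 | 6 46 -5.7 7.6 | 10 37 -5.6 7.6 | 14 36 -5.5 7.6 | 18 39 -5.5 7.6 | 22 45 -5.4 7.6 | 26 36 -5.4 7.6 | 30 48 -5.3 7.7 | 34 35 -5.3 7.7 | 38 38 -5.2 7.7 | 42 44 -5.2 7.7 | 46 36 -5.1 7.7 | 50 48 -5.0 7.7 | 54 36 -5.0 7.7 | 58 48 -4.9 7.8 | 62 45 -4.9 7.8 | 66 51 -9.3 11.2 | 70 59 -12.7 14.6 | 74 35 -12.7 15.8 | 78 37 -13.7 15.8 | 82 43 -12.5 15.7 | 86 51 -11.3 14.6 | 90 51 -9.0 11.2 | 94 6 -1.1 4.5 | 
 7437 ((616.1309204101562, 296.63720703125), (197.81777954101562, 287.2059326171875), 81.46510314941406)
```

Request:
{"fn": "servo_tool", "kwargs": {
  "commands": [
    [-0.03,-0.06,-0.4,-0.01],
    [0,0,-0.8,0],
    [0,0,-0.8,0],
    [0,0,-0.8,0],
    [0,0,-0.8,0],
    [0,0,-0.8,0],
    [0,0,-0.6,0],
    [0,0,-0.4,0],
    [0,0,-0.2,0],
    [0,0,0,0]
  ]
}}

```text
time: 16.5
eef_pos: [0.5174, 0.3055, 0.1082]
orientation: [2.379, 2.052, -0.001]
wrist_force: [-0.2, -0.0, -1.4]
finger_gap: 0.0134
grip_force: 40.0
```

Request:
{"fn": "servo_tool", "kwargs": {
  "commands": [
    [0,0,0,0],
    [0,0,0,0],
    [0,0,0,0]
  ]
}}

```text
time: 16.8
eef_pos: [0.5179, 0.3059, 0.1093]
orientation: [2.378, 2.052, 0.002]
wrist_force: [-0.8, 0.6, -1.8]
finger_gap: 0.0134
grip_force: 40.0
```

Request:
{"fn": "servo_tool", "kwargs": {
  "commands": [
    [0,0,-0.4,0],
    [0,0,-0.4,0],
    [0,0,-0.3,0],
    [0,0,-0.16,0],
    [0,0,0,0],
    [0,0,0,0],
    [0,0,0,0],
    [0,0,0,0]
  ]
}}

```text
time: 17.6
eef_pos: [0.5178, 0.3058, 0.0775]
orientation: [2.379, 2.052, 0.001]
wrist_force: [-0.4, 0.1, -1.4]
finger_gap: 0.0138
grip_force: 40.0
```

```bash
python3 m3.py 3
python3 - <<'E'
import cv2
a=cv2.imread('pics/top3.png')[140:290,60:270];b=cv2.imread('pics/scene3.png')[100:250,300:510]
f=lambda i:cv2.resize(i,(400,290))
cv2.imwrite('pics/crop3.png',cv2.vconcat([cv2.hconcat([f(a),f(b)]),cv2.resize(cv2.imread('pics/wrist3.png'),(800,300))]))
E
```

```text
[0.51775658 0.30578509 0.0774551 ] [2.37853238e+00 2.05223906e+00 1.34140225e-03] 0.013809205609497756
top 163 [array([508.7, 242.5]), array([61.8, 32.8]), np.float64(82.3)] z slope mm/100mm [  0.17 101.27] ext -0.0939 -0.0323 zt 0.1015
scene 104 [array([513. , 242.3]), array([67.4, 42. ]), np.float64(80.4)] z slope mm/100mm [  3.27 104.3 ] ext -0.095 -0.03 zt 0.1015
wrist 6708 [array([522.1, 334.4]), array([130.3,  30.3]), np.float64(81.6)] z slope mm/100mm [ -0.52 102.38] ext -0.0367 0.0943 zt 0.1015
```

View pics/crop3.png

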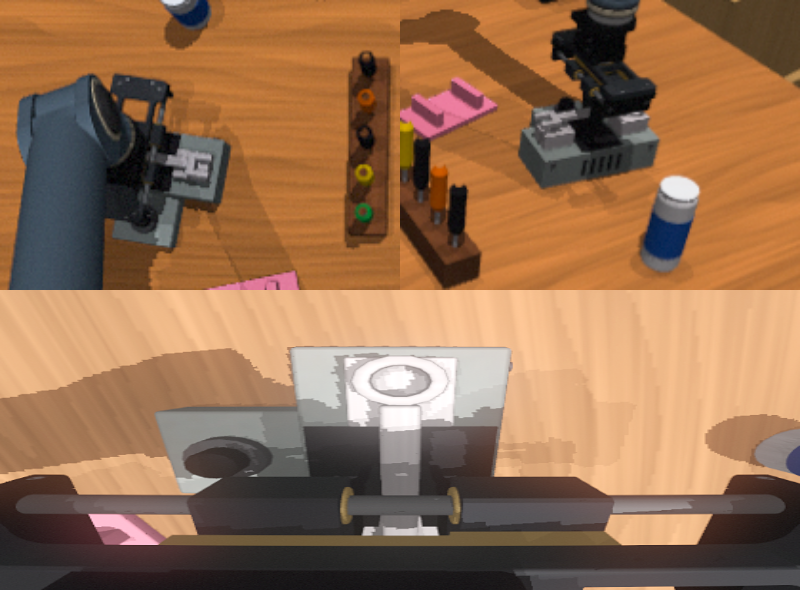

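Request:
{"fn": "servo_tool", "kwargs": {
  "commands": [
    [0,0,-0.04,0],
    [0,0,0,0],
    [0,0,0,0],
    [0,0,0,0],
    [0,0,0,0],
    [0,0,0,0],
    [0,0,0,0],
    [0,0,0,0]
  ]
}}

```text
time: 18.55
eef_pos: [0.5175, 0.3057, 0.0761]
orientation: [2.379, 2.052, 0.0]
wrist_force: [-0.5, -0.4, -2.3]
finger_gap: 0.0134
grip_force: 40.0
```

```bash
python3 -c "
from h import *
s=monitor.get_state();print(s['eef_pos'],abs(s['joint_velocities']).max());print(bot.hand_in())"
```

```text
[0.51749512 0.30566222 0.07607992] 0.0017858139207985234
the job is handed in; nothing more can be done
None
```

I pushed the plunger down to its stop and let it up, then handed the job in at about 18.6 s with the spanner held level about 10 mm above the poles, centred and lengthwise along their row; in the last pictures nothing else appeared to have moved.

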